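# Chock the rolling pin on the drying stand, then open the bar

## Robot

A 6-joint arm with a two-finger parallel gripper is mounted at the origin on a cart in front of the work surface, level with it; the furniture and walls round the work are solid. World frame = base frame: x ahead of the robot, y to its left, z up, the work surface at z = 0. Lengths are in mm, angles in rad, forces in N, time in s.
With the tool pointing down it reaches from about 275 to 750 mm from the base axis. Payload 10.2 kg.
Tool frame: the origin (TCP) lies midway between the tips of the shut fingers; the grasp point (between the pads) lies 19 mm behind it (manip.grasp_offset is the distance from the TCP to the grasp point, in mm); z points along the fingers, y is the line along which they close (so a half turn about z gives the same grasp; the last joint's range is limited). The gripper opens to 85 mm and grips with 20 to 120 N. Pads are 22 mm wide; open, the fingers measure 114 mm over their backs; the gripper's body (76 mm by 85 mm) begins 54 mm behind the grasp point. The pads swing forward as they close: fully open they stand 13 mm farther back than shut.
Start: joints at [-1.531, 0.313, 1.498, -0, 1.331, -0.223], TCP at [136.374, -506.984, 193.094] pointing down, gripper open.
Joint ranges: [-2.94, 2.94], [-0.97, 2.17], [0.19, 2.56], [-1.23, 4.37], [0.02, 3.11], [-2.88, 2.88]. Speed limits (rad/s): [2.39, 2.39, 3.01, 3.14, 3.14, 3.14].

## Interface

Orientations are given as a unit quaternion [x, y, z, w].
In Python, from rig import manip, jaws, planner, vision, workorder, telemetry gives the robot as it stands. The module is installed in compiled form; this text tells all that it offers. Calls block until the motion is done:
- manip.movep(position, orientation): joint-space move of the TCP to a pose.
- manip.line_to(position, rot=None, velocity=150, threshold=None): straight line of the TCP; rot=None keeps the orientation; velocity is the mean speed in mm/s. With threshold (N) it stops when the force on the tool has changed by that much, and returns True; else False.
- manip.set_joints(angles): joint-space move.
- jaws.gripper_open() and jaws.close_gripper(squeeze=None): open the fingers fully, or close them until they stop; squeeze is the grip in N (None keeps the last).
- manip.hold(seconds).
- planner.ik(position, orientation): joint angles nearest the present ones, or None.
- vision.camera(name): name is "side" or "top"; returns a dict with "img" (384x512x3 uint8, red, green, blue), "fx", "fy", "cx", "cy" (pixels), "k1" (the pictures are not rectified: a ray, as slopes to the right and down, at radius r is drawn at 1 + k1 r^2 times it, then the intrinsics apply), "view" (4x4, takes a point from world to camera coordinates). Camera axes: x right, y down, z forward; pixel columns grow to the right and rows downward; lengths in mm; the calibration is good to about 2 mm. A picture is of the moment at which its call begins. There is no depth.
A pose or a line that the arm cannot do raises manip.Unreachable and nothing moves.
- workorder.job_done(): hands the job in; it is judged then, once.
Readings, each from a call of its own:
- telemetry.read_t(): time.
- telemetry.read_qpos(): joint angles.
- telemetry.read_joint_velocities(): joint speeds.
- telemetry.read_joint_torque(): joint torques, N m.
- telemetry.read_tcp_pos(): TCP position.
- telemetry.read_eef_rot(): TCP orientation.
- telemetry.read_force(): force on the tool from outside, world axes, zero at the start.
- telemetry.read_moment(): the same for the moment, N m.
- telemetry.read_grip_width(): finger opening in mm.
- telemetry.read_gripper_force(): force on a finger pad.
Only numpy, scipy, OpenCV 4.12 (cv2) and the standard library are available. Lean on these libraries where they do the work, as an engineer would, in place of code of your own. Each camera call takes 0.05 s, during which the arm holds its last target. There are 200 camera calls.

## Task

I want to be able to pick up the rolling pin that is drying on the sloping stand, but it would roll off as soon as the stand's steel front bar is opened. Set the wooden chock flat on the slope, thin toe uphill, push it snugly under the middle of the pin until the chock, not the bar, carries the pin, and let go of the chock; only then swing the bar all the way up and leave it there. The pin must stay where it is, resting on the chock, and the mug, onion and matchbox are to be left alone.

Things in the scene. Friction and masses are not known exactly. Their poses are not given: they have to be found in the camera images.
- ramp: Sloping wooden top of the drying stand (fixed), 190 mm long, 240 mm wide, rising 24 degrees away from the robot. Origin: on the sloping surface, midway across, under the pin as it lies at the start. x points up the slope, y across it to the left, z square out of the surface. The surface reaches from x = -105 mm (low edge, 22 mm over the worktop) to x = +85 mm.
- pin: Wooden rolling pin, about 0.2 kg: body 44 mm in diameter and 150 mm long, a handle 22 mm in diameter and 30 mm long at each end. It lies across the slope, free to roll, held only by the steel bar. Origin: middle of the pin, on its axis (22 mm out from the ramp); y is its axis.
- chock: Wooden chock, 100 mm wide (y), 74 mm long (x), 0.2 kg, rubber sole that grips the slope. Across it stands a grip ridge 14 mm thick (x), 45 mm tall. Origin: on the underside, under the middle of the ridge; x to the thin toe, z up. It ends 14 mm behind the origin; ahead of the ridge it is 12 mm high to x = 48 mm, then falls at 40 degrees to the toe. Starts flat on the worktop, right of the stand.
- chock_toe (a point): Tip of the chock's toe, middle of its width, on the underside, 60 mm ahead of the chock's origin; the toe is 2 mm high there. When the toe wedges under the pin, the pin's axis is 10 mm ahead of this point.
- bail (a joint): U-shaped steel bar of the stand, 10 mm round, hinged. 0 = down: its cross-piece runs across the ramp 30 mm out from it (25 mm free below), 27 mm downhill of the pin's axis, and holds the pin. It swings up over the pin, away from the robot (right-handed about the ramp's y), to a stop at 1.3 rad (75 degrees). Stiff: about 2 N at the knob; it stays where it is left.
- knob (a point): Middle of the bar's black knob: a short cylinder 18 mm in diameter and 18 mm long, its axis across the ramp, on an 8 mm stem that stands 32 mm out from the cross-piece, 60 mm right of the middle. It can be pinched by its two end faces and turns in the grip as the bar swings.
- bail_hinge (a point): Middle of the bar's hinge axis, which runs along the ramp's y, 65 mm uphill of the ramp's origin and 30 mm out from the ramp. The cross-piece is 91.5 mm from this axis.
- mug: Bystander: spotted white mug, 82 mm in diameter, 91 mm tall, handle on one side. Origin: middle of its underside.
- onion: Bystander: onion, 83 mm across, 94 mm tall. Origin: middle of its underside.
- matchbox: Bystander: small yellow matchbox 35 x 52 x 15 mm lying flat near the front edge. Origin: middle of its underside.
Things that resemble listed ones, but are neither listed nor needed, are in the scene too. What is shaped like the chock but orange is not meant.

How it is judged:
By the outcome, as a careful person would: the job done as asked, in the order asked, and still so for the second after the job is handed in, with the robot touching nothing.
It also fails if it takes over 64 s, if anything falls off the work surface, if the arm or the gripper's body presses on something with over 40 N, if the wrist force passes 120 N, or if a joint passes its speed limit or range.

## Working session

There is one attempt and no reset: what is moved stays moved. The work goes in short steps, each a Python script; the robot and the scene stay as the last script left them, time stands still between calls to the robot, and variables do not carry over. Pictures are saved under pics/ and viewed, at most 10 in all, crops included, and the job is handed in when it is done.

```bash
mkdir -p pics; cat > h.py <<'E'
import numpy as np, cv2
from rig import manip, jaws, planner, vision, workorder, telemetry
def snap(n, f=None):
    c=vision.camera(n)
    if f: cv2.imwrite('pics/'+f, c['img'][:,:,::-1])
    return c
def ray(c,u,v):
    x,y=cv2.undistortPoints(np.array([[[u,v]]],float),np.array([[c['fx'],0,c['cx']],[0,c['fy'],c['cy']],[0,0,1]]),np.array([c['k1'],0,0,0]))[0,0]
    V=np.array(c['view']); R=V[:3,:3]; o=-R.T@V[:3,3]; d=R.T@np.array([x,y,1]); return o,d/np.linalg.norm(d)
def onz(c,u,v,z):
    o,d=ray(c,u,v); return o+d*(z-o[2])/d[2]
def proj(c,P):
    P=np.atleast_2d(P); V=np.array(c['view']); q=P@V[:3,:3].T+V[:3,3]; s=q[:,:2]/q[:,2:]; r2=(s**2).sum(1,keepdims=True); s=s*(1+c['k1']*r2)
    return s*[c['fx'],c['fy']]+[c['cx'],c['cy']]
def tri(c1,p1,c2,p2):
    A=np.zeros((3,3)); b=np.zeros(3); 
    for c,p in((c1,p1),(c2,p2)):
        o,d=ray(c,*p); M=np.eye(3)-np.outer(d,d); A+=M; b+=M@o
    return np.linalg.solve(A,b)
E
python3 - <<'E'
from h import *
for n in('side','top'):
    c=snap(n,n+'0.png'); print(n,c['fx'],c['cx'],c['cy'],c['k1'],np.round(c['view'],3).tolist())
print(telemetry.read_t(),telemetry.read_eef_rot())
a=[cv2.imread(f'pics/{n}0.png') for n in('top','side')]
E
```

```text
side 347.9366540303223 261.9232971207779 192.46236882712384 -0.059679140292282454 [[0.875, 0.484, 0.004, -498.66], [0.29, -0.519, -0.804, -114.735], [-0.387, 0.705, -0.594, 1154.002], [0.0, 0.0, 0.0, 1.0]]
top 399.19149668028155 256.51121155087134 191.70015180910724 -0.1327856851996576 [[0.026, -1.0, 0.008, -50.433], [-0.992, -0.026, -0.12, 578.282], [0.12, -0.005, -0.993, 973.236], [0.0, 0.0, 0.0, 1.0]]
0.1 [ 9.91379354e-01  1.31021646e-01  5.67790379e-05 -5.48517667e-04]
```

View pics/top0.png

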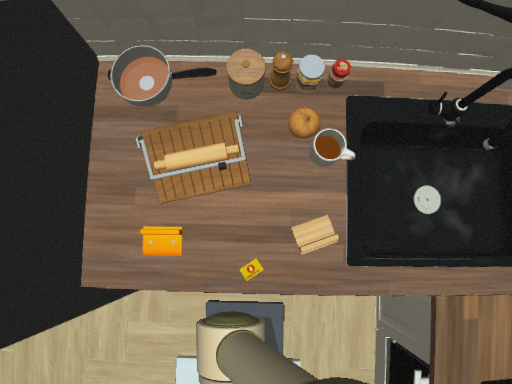

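View pics/side0.png

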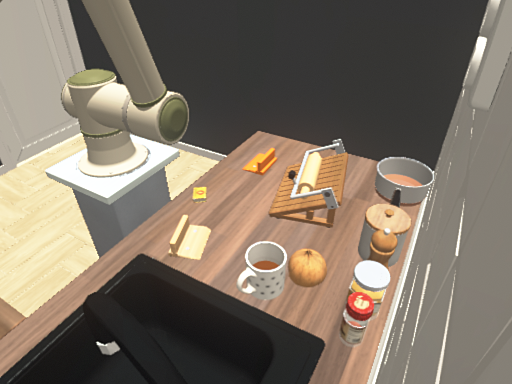

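```bash
python3 - <<'E'
import cv2,numpy as np
t=cv2.imread('pics/top0.png');s=cv2.imread('pics/side0.png')
f=lambda i,x,y,w,h,k:cv2.resize(i[y:y+h,x:x+w],None,fx=k,fy=k,interpolation=cv2.INTER_CUBIC)
o=np.zeros((600,800,3),np.uint8)
a=f(t,130,105,125,100,4);o[:400,:500]=a           # ramp top x4
b=f(t,285,208,60,50,5);o[:250,500:800]=b            # chock top x5
c=f(s,160,210,60,50,5);o[250:500,500:800]=c
cv2.imwrite('pics/crop1.png',o)
d=f(s,265,130,100,100,6);cv2.imwrite('pics/crop2.png',d)
E
```

```text
(no output)
```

View pics/crop1.png

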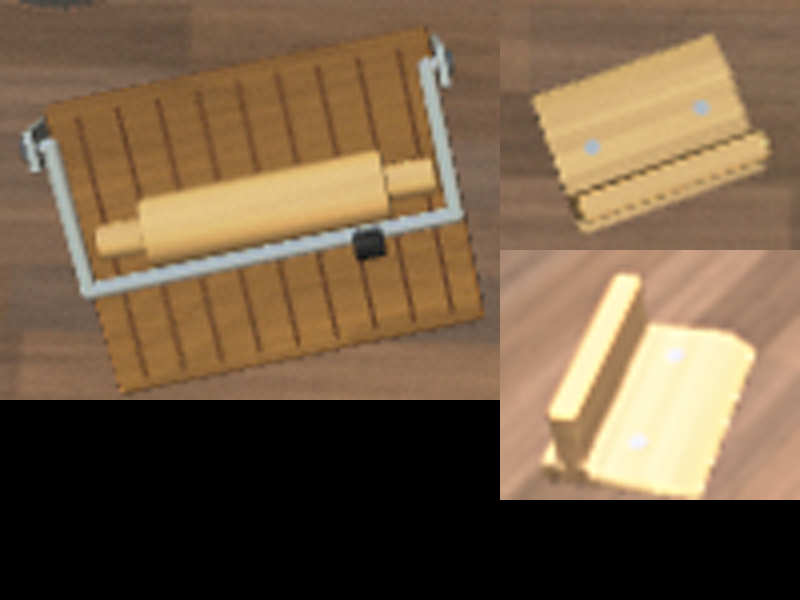

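View pics/crop2.png

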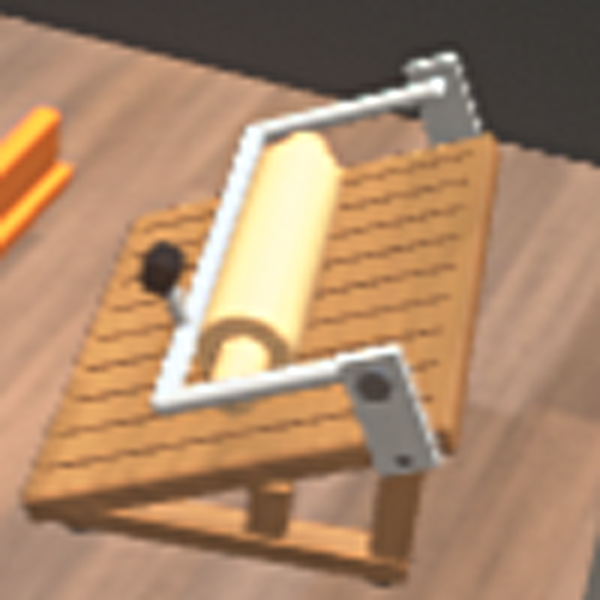

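Two things are chock-shaped: the bare-wood one at top (315,234) / side (190,237), and the orange one at top (162,241) / side (262,161). The task wants the wooden one to the right of the stand, not the orange one. The crop confirms it: a wooden ridge on the robot side, with the toe pointing away. The stand crop shows the bar down, the pin behind it, and the black knob at top (222,166) / side (292,175).

```bash
cat > fit.py <<'E'
from h import *
from scipy.optimize import least_squares
T24=np.radians(24)
def ramp_T(x,y,yaw,z=22+105*np.sin(T24)):
    c,s=np.cos(yaw),np.sin(yaw); Rz=np.array([[c,-s,0],[s,c,0],[0,0,1]])
    a=T24; Ry=np.array([[np.cos(a),0,-np.sin(a)],[0,1,0],[np.sin(a),0,np.cos(a)]])
    return Rz@Ry, np.array([x,y,z])
def flat_T(x,y,yaw):
    c,s=np.cos(yaw),np.sin(yaw); return np.array([[c,-s,0],[s,c,0],[0,0,1]]),np.array([x,y,0.])
def fit(fn,x0,obs):
    P=[np.array([o[1] for o in obs if o[0] is c]) for c in (obs[0][0],obs[-1][0])]
    def res(p):
        R,t=fn(*p); return np.concatenate([(proj(c,R@np.array(X)+t)[0]-uv) for c,X,uv in obs])
    r=least_squares(res,x0,loss='soft_l1',x_scale=[10,10,.1]); return r.x,res(r.x).reshape(-1,2)
E
python3 - <<'E'
from fit import *
t=snap('top');s=snap('side')
k=lambda u,v,f,ox,oy:np.array([(u+.5)/f-.5+ox,(v+.5)/f-.5+oy])
T=lambda u,v:k(u,v,4,130,105); S=lambda u,v:k(u,v,6,265,130)
obs=[(t,(-105,120,0),T(121,392)),(t,(-105,-120,0),T(483,315)),(t,(85,-120,0),T(425,30)),(t,(85,120,0),T(50,103)),
(s,(-105,-120,0),S(25,490)),(s,(-105,120,0),S(135,215)),(s,(85,120,0),S(495,140))]
p,r=fit(ramp_T,[480,150,.2],obs); print('ramp',p,'\n',r.round(2).tolist())
R,o=ramp_T(*p)
kn=tri(t,T(369,243),s,S(160,268)); print('knob tri in ramp',R.T@(kn-o))
for n,X in dict(pinR=(0,-75,22),pinRtop=(0,-75,44),barL=(-26.5,120,30),hR=(0,-105,22)).items():
    print(n,(proj(t,R@np.array(X)+o)[0]-[130,105])*4,(proj(s,R@np.array(X)+o)[0]-[265,130])*6)
T=lambda u,v:k(u-500,v,5,285,208); S=lambda u,v:k(u-500,v-250,5,160,210)
obs=[(t,(60,50,2),T(533,97)),(t,(60,-50,2),T(714,34)),
(s,(-7,-50,45),S(551,413)),(s,(7,-50,45),S(578,419)),(s,(-7,50,45),S(615,276)),(s,(7,50,45),S(642,279)),(s,(60,-50,2),S(702,496)),(s,(60,50,2),S(755,352)),(s,(48,50,12),S(735,333))]
p,r=fit(flat_T,[340,-170,.3],obs); print('chock',p,'\n',r.round(2).tolist())
for a,n in((t,'t'),(s,'s')):pass
print(planner.ik([400,-100,200],[1,0,0,0]),telemetry.read_t())
E
```

```text
ramp [6.65628283e+02 1.17513193e+02 2.31268060e-01] 
 [[-0.27, 0.54], [0.81, 0.9], [0.73, -1.29], [-1.83, 0.4], [-0.56, 1.68], [0.9, -0.16], [1.15, -1.56]]
knob tri in ramp [-28.16775816 -59.89715368  63.43877829]
pinR [382.88525519 179.20331282] [249.76471852 352.29752621]
pinRtop [383.47744653 186.03731413] [232.26096729 309.41333474]
barL [ 79.07970717 288.49117984] [261.13017243 127.42742043]
hR [431.18097956 169.37354908] [237.23653616 393.75482584]
chock [ 4.56447625e+02 -1.96585608e+02  3.75819528e-01] 
 [[0.17, -0.05], [-0.25, -0.74], [-0.73, 0.54], [-0.12, -0.04], [0.2, -0.61], [0.29, -0.71], [0.15, 0.29], [0.21, -0.34], [-0.82, 0.05]]
[-5.30928589e-01  5.43020194e-02  1.79305020e+00 -4.44089210e-16
  1.29424043e+00  1.03986774e+00] 0.2
```

```bash
cat >> fit.py <<'E'
from scipy.spatial.transform import Rotation as Ro
RR,RO=ramp_T(665.6,117.5,.2313)
def quat(z,y):
    z=z/np.linalg.norm(z); y=y-z*(y@z); y/=np.linalg.norm(y); return Ro.from_matrix(np.c_[np.cross(y,z),y,z]).as_quat()
def rp(x,y,z): return RR@np.array([x,y,z],float)+RO
E
python3 - <<'E'
from fit import *
cR,cO=flat_T(456.4,-196.6,.3758)
for sg in(1,-1):
    qc=quat(np.array([0,0,-1.]),sg*cR[:,0]); qr=quat(-RR[:,2],sg*RR[:,0]); qk=quat(-RR[:,2],sg*RR[:,1])
    print(sg,[None if j is None else np.round(j,2).tolist() for j in (planner.ik(cO+[0,0,22],qc),planner.ik(rp(-94,0,24),qr),planner.ik(rp(-94,0,120),qr),planner.ik(rp(-115,0,16),qr),planner.ik(rp(-27,-60,47),qk),planner.ik(rp(71,-60,112),qk),planner.ik(rp(71,-60,200),qk))])
E
```

```text
1 [[-0.64, 0.46, 1.78, -0.0, 0.9, -1.02], [-0.11, 0.4, 1.88, 0.3, 0.48, -0.57], [-0.14, 0.18, 1.9, 0.24, 0.68, -0.53], [-0.12, 0.4, 1.94, 0.34, 0.43, -0.64], [-0.18, 0.43, 1.67, 0.27, 0.67, -2.16], [-0.14, 0.46, 1.35, 0.18, 0.95, -2.02], [-0.16, 0.33, 1.32, 0.18, 1.1, -2.01]]
-1 [[-0.64, 0.46, 1.78, -0.0, 0.9, 2.12], [-0.11, 0.4, 1.88, 0.3, 0.48, 2.57], [-0.14, 0.18, 1.9, 0.24, 0.68, 2.62], [-0.12, 0.4, 1.94, 0.34, 0.43, 2.51], [-0.18, 0.43, 1.67, 0.27, 0.67, 0.98], [-0.14, 0.46, 1.35, 0.18, 0.95, 1.12], [-0.16, 0.33, 1.32, 0.18, 1.1, 1.13]]
```

```bash
python3 - <<'E'
from fit import *
cR,cO=flat_T(456.4,-196.6,.3758)
q=quat(np.array([0,0,-1.]),cR[:,0])
jaws.gripper_open()
manip.movep(cO+[0,0,130],q); manip.line_to(cO+[0,0,22],velocity=120)
jaws.close_gripper(40); print(telemetry.read_grip_width(),telemetry.read_gripper_force(),telemetry.read_tcp_pos())
manip.line_to(cO+[0,0,190],velocity=150)
qr=quat(-RR[:,2],RR[:,0])
manip.movep(rp(-94,0,140),qr)
manip.line_to(rp(-94,0,50),velocity=120)
snap('side','s1.png');snap('top','t1.png');print(telemetry.read_t(),telemetry.read_grip_width())
a=cv2.imread('pics/s1.png')[120:240,220:370];b=cv2.imread('pics/t1.png')[100:220,130:260]
cv2.imwrite('pics/c3.png',np.hstack([cv2.resize(a,(400,320)),cv2.resize(b,(347,320))]))
E
```

```text
-0.22605493847193098 0.0 [ 456.41543798 -196.61131215   22.00199285]
7.2417 0.07211430347249667
```

View pics/c3.png

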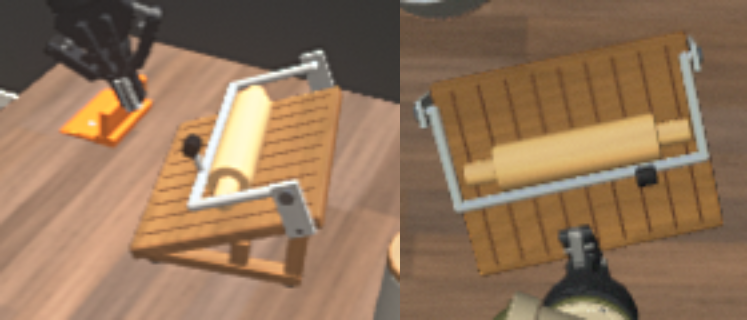

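The fingers closed on nothing: the grip width is 0, and both views show an empty gripper at the ramp. I'll back off and see where the chock is now.

```bash
python3 - <<'E'
from fit import *
t=snap('top','t2.png');s=snap('side','s2.png')
print(proj(t,rp(-94,0,50)),proj(s,rp(-94,0,50)))
R,o=flat_T(456.4,-196.6,.3758)
P=np.array([(60,50,2),(60,-50,2),(-7,-50,45),(7,-50,45),(-7,50,45),(7,50,45),(7,50,12),(7,-50,12)])@R.T+o
print(proj(t,P).round(1).tolist())
k=lambda i,x,y:cv2.resize(i[y:y+60,x:x+70],None,fx=5,fy=5,interpolation=cv2.INTER_CUBIC)
ims=[]
for f,c,x,y in(('t2.png',t,280,205),('s2.png',s,155,205)):
    i=k(cv2.imread('pics/'+f),x,y)
    for p in proj(c,P): cv2.circle(i,tuple(int(v) for v in ((p-[x,y])*5+2)),2,(0,0,255),-1)
    ims.append(i)
cv2.imwrite('pics/c4.png',np.hstack(ims))
E
```

```text
[[203.63646523 195.4875284 ]] [[275.98125761 171.44239839]]
[[291.4, 227.0], [327.2, 213.7], [339.9, 237.8], [337.9, 232.5], [302.5, 251.9], [300.5, 246.5], [299.0, 246.3], [335.2, 232.7]]
```

View pics/c4.png

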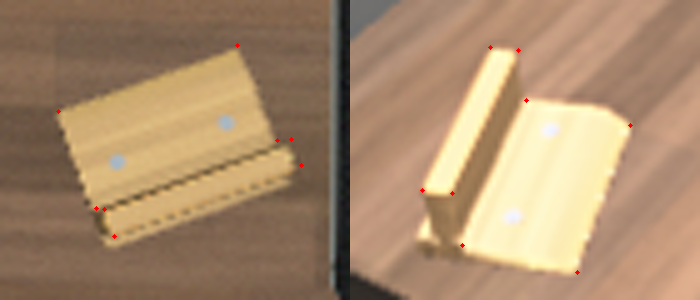

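```bash
python3 - <<'E'
from fit import *
print(manip.grasp_offset,telemetry.read_tcp_pos(),rp(-94,0,50),telemetry.read_force(),telemetry.read_qpos())
t=snap('top');s=snap('side')
P=[rp(-94,0,z) for z in(50,70,100,150)]
ims=[]
for f,c,(x,y) in(('t2.png',t,(170,160)),('s2.png',s,(225,110))):
    i=cv2.resize(cv2.imread('pics/'+f)[y:y+75,x:x+65],None,fx=6,fy=6,interpolation=cv2.INTER_CUBIC)
    for p in proj(c,P): cv2.circle(i,tuple(int(v) for v in ((p-[x,y])*6+2.5)),3,(0,0,255),-1)
    ims.append(i)
cv2.imwrite('pics/c5.png',np.hstack(ims))
E
```

```text
18.700000000000003 [562.39970741  93.08157451  72.82986567] [562.21835473  93.15206657  72.15137596] [-1.15219616e+00  8.26447259e-04  2.18454828e-01] [-0.11456682  0.33767506  1.89334038  0.27645962  0.52947853 -0.55811389]
```

View pics/c5.png

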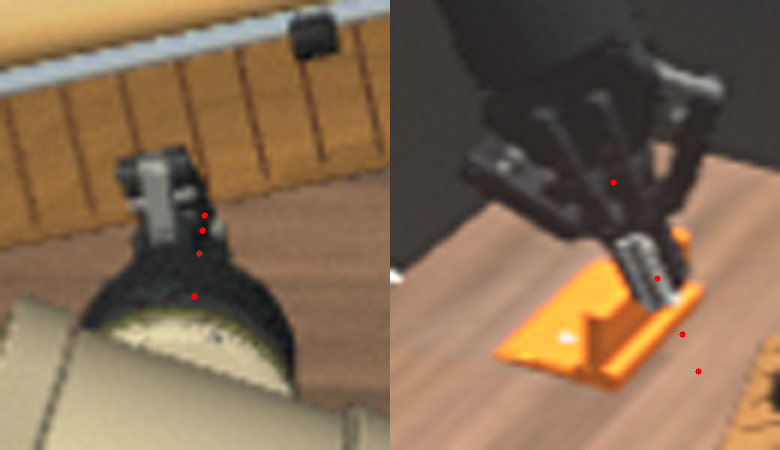

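```bash
python3 - <<'E'
from fit import *
t=snap('top');s=snap('side')
print('base',proj(t,[[0,0,0],[0,0,200]]),proj(s,[[0,0,0],[0,0,200]]), t['fx'],t['fy'],s['fx'],s['fy'])
for c in(t,s):
    V=np.array(c['view']);print('view',np.round(V[:3,:3]@V[:3,:3].T,3).tolist(),-V[:3,:3].T@V[:3,3])
for a in((195,187.5),(198,186)):
    X=tri(t,a,s,(271.7,160.8)); print(X,RR.T@(X-RO),proj(t,X),proj(s,X))
E
```

```text
base [[236.80246861 417.6892518 ]
 [233.05344572 457.76648447]] [[113.339154   158.27528848]
 [ 97.59974059 101.49793588]] 399.19149668028155 399.19149668028155 347.9366540303223 347.9366540303223
view [[1.0, -0.0, 0.0], [-0.0, 1.0, 0.0], [0.0, 0.0, 1.0]] [ 458.41635609  -30.62739745 1035.88512261]
view [[1.0, -0.0, -0.0], [-0.0, 1.0, 0.0], [-0.0, 0.0, 1.0]] [ 916.29014217 -632.12039841  595.30079455]
[562.79234181 100.38951959 106.5485998 ] [-77.98329328   6.91313128  80.52135183] [[198.76958029 193.54434649]] [[277.73268084 159.58791621]]
[566.17472991  92.9882305  111.37342829] [-74.56318919  -1.06644468  84.28005567] [[201.70361549 191.95244278]] [[277.66847817 159.60635607]]
```

```bash
cat > probe.py <<'E'
from fit import *
def mask(n,bg,thr=40):
    c=snap(n); b=cv2.imread('pics/'+bg)[:,:,::-1]; d=np.abs(c['img'].astype(int)-b).max(2)>thr
    return c,cv2.morphologyEx(d.astype(np.uint8),cv2.MORPH_OPEN,np.ones((2,2)))
def show(m,p,w=26,h=22):
    u,v=np.round(p).astype(int)
    for y in range(v-h,v+h//2):
        print(y,''.join('O' if (x,y)==(u,v) else '.#'[m[y,x]] for x in range(u-w,u+w)))
E
python3 - <<'E'
from probe import *
print(telemetry.read_joint_velocities().round(4) if hasattr(telemetry.read_joint_velocities(),'round') else telemetry.read_joint_velocities())
manip.line_to(rp(-94,0,140),velocity=150)
P=np.array([470,-20,120.]); q=quat(np.array([0,0,-1.]),np.array([0,1.,0]))
manip.movep(P,q); print(telemetry.read_tcp_pos(),telemetry.read_eef_rot(),telemetry.read_grip_width())
for n,bg in(('top','top0.png'),('side','side0.png')):
    c,m=mask(n,bg); print(n,proj(c,P),proj(c,P+[0,0,73])); show(m,proj(c,P)[0])
print(telemetry.read_t())
E
```

```text
[ 0.0013  0.0026  0.0008  0.0013 -0.003  -0.0002]
[469.93570294 -19.74534146 119.62229944] [ 4.89799974e-04  9.99999843e-01  2.06331690e-04 -1.77818041e-04] -0.07756687645635728
top [[248.86161197 234.58471368]] [[248.47094457 234.13406197]]
213 ..#########################################.........
214 ###############################################.....
215 ##################################################..
216 .###################################################
217 ####################################################
218 ####################################################
219 ####################################################
220 ####################################################
221 ####################################################
222 ####################################################
223 ####################################################
224 ####################################################
225 ####################################################
226 ####################################################
227 ####################################################
228
[... 2275 characters left out ...]
.........
166 ....................................................
167 ..........................O.........................
168 ....................................................
169 ....................................................
170 ....................................................
171 ....................................................
172 ....................................................
173 ....................................................
174 ....................................................
175 ....................................................
176 ....................................................
177 ....................................................
9.6083
```

```bash
python3 - <<'E'
from probe import *
manip.line_to([470,-20,45],velocity=150)
r=manip.line_to([470,-20,-45],velocity=25,threshold=4); print(r,telemetry.read_tcp_pos(),telemetry.read_force(),telemetry.read_qpos())
for n,bg in(('side','side0.png'),):
    c,m=mask(n,bg); p=telemetry.read_tcp_pos(); print(n,proj(c,p)); show(m,proj(c,p)[0])
    cv2.imwrite('pics/s3.png',c['img'][:,:,::-1])
manip.line_to([470,-20,60],velocity=150)
print(telemetry.read_t())
E
```

```text
True [470.05429813 -20.02820529 -38.16963736] [-1.41821992  0.63345183  6.94052269] [-2.92331841e-01  5.32034968e-01  1.88803251e+00 -7.97783624e-05
  7.21677179e-01 -1.86314759e+00]
side [[227.51275965 214.68861784]]
193 ..........######################....................
194 ............###################.....................
195 .............##################.....................
196 ..............###############.......................
197 ................##############......................
198 ....................#######.##......................
199 ....................#######.##......................
200 .....................######.##......................
201 .....................#########......................
202 .....................#########......................
203 .....................##########.....................
204 .....................##########.....................
205 ......................########......................
206 ........................#####.......................
207 ..........................##........................
208 .......................
[... 306 characters left out ...]
........
214 ....................................................
215 ..........................O.........................
216 ....................................................
217 ....................................................
218 ....................................................
219 ....................................................
220 ....................................................
221 ....................................................
222 ....................................................
223 ....................................................
224 ....................................................
225 ....................................................
14.0167
```

```bash
python3 - <<'E'
from probe import *
s=snap('side')
for p in((227.5,206),(228,207),(226.5,205)): print(onz(s,*p,0))
# collect clean tip images, tool down & other yaw, low over worktop: top view colour extents
a=cv2.imread('pics/s3.png')[150:230,185:275]; s2=snap('top','t3.png'); b=cv2.imread('pics/t3.png')[170:290,190:300]
cv2.imwrite('pics/c6.png',np.hstack([cv2.resize(a,(450,400),interpolation=cv2.INTER_CUBIC),cv2.resize(b,(350,400))]))
print(proj(s2,[470,-20,60]))
E
```

```text
[476.5382209 -26.087437    0.       ]
[480.13750639 -29.06781168   0.        ]
[471.71361237 -23.75620099   0.        ]
[[249.1389976  234.90467118]]
```

View pics/c6.png

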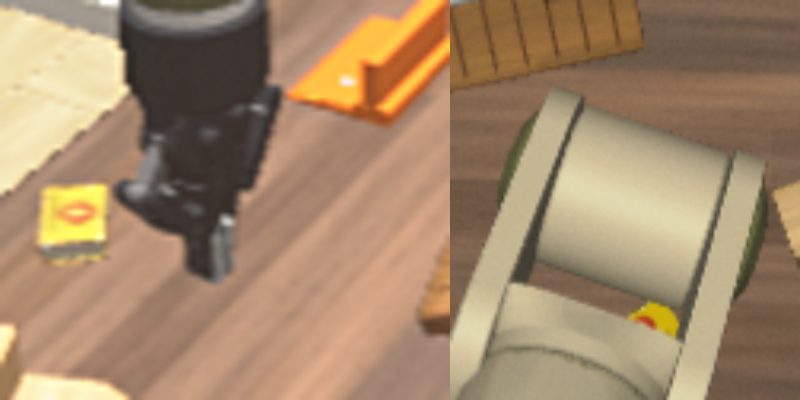

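```bash
python3 - <<'E'
from probe import *
def probe(x,y,q,tag):
    manip.movep([x,y,30],q); manip.line_to([x,y,-15],velocity=120)
    r=manip.line_to([x,y,-65],velocity=40,threshold=4); p=telemetry.read_tcp_pos()
    c,m=mask('side','side0.png'); u,v=proj(c,p)[0]
    # lowest mask pixels near the tip
    w=m[int(v)-30:int(v)+15,int(u)-14:int(u)+15]; vs,us=np.nonzero(w); k=vs>=vs.max()-1
    tip=(us[k].mean()+int(u)-14,vs.max()+int(v)-30); print(tag,r,p.round(1) if hasattr(p,'round') else p,'pred',(u,v),'tip',tip,onz(c,*tip,0).round(1))
    cv2.imwrite(f'pics/{tag}.png',c['img'][:,:,::-1]); show(m,(u,v),18,18)
    manip.line_to([x,y,20],velocity=150)
D=np.array([0,0,-1.])
probe(590,-115,quat(D,np.array([0,1.,0])),'pA')
probe(470,-20,quat(np.array([np.sin(T24),0,-np.cos(T24)]),np.array([0,1.,0])),'pB')
print(telemetry.read_t())
E
```

```text
pA True [ 590.  -115.   -38.2] pred (np.float64(246.70371843294242), np.float64(251.22749971253785)) tip (np.float64(246.83333333333331), np.int64(243)) [ 595.9 -122.6    0. ]
233 ......##################............
234 ........################............
235 ............############............
236 .............###########............
237 .............###########............
238 .............###########............
239 .............###########............
240 .............###########............
241 .............###########............
242 ..............########..............
243 .................####...............
244 ....................................
245 ....................................
246 ....................................
247 ....................................
248 ....................................
249 ....................................
250 ....................................
251 ..................O.................
252 ....................................
253 ....................................
254 ....................................
255 ....................................
256 ....................................
257 ....................................
258 ....................................
259 ....................................Traceback (most recent call last):
  File "<stdin>", line 13, in <module>
  File "<stdin>", line 4, in probe
rig.Unreachable: the arm cannot follow that straight line within its joint ranges
```

```bash
python3 - <<'E'
from probe import *
print(telemetry.read_tcp_pos())
a=np.radians(50); d=np.array([np.sin(a),0,-np.cos(a)]); q=quat(d,np.array([0,1.,0])); 
for P in([560,-60,110.],[600,-60,130.],[620,-90,160.],[560,-60,180.]):
    if planner.ik(P,q) is not None: break
print(P)
manip.movep(P,q); p=telemetry.read_tcp_pos()
c,m=mask('side','side0.png'); h1=proj(c,np.add(p,[0,0,38]))[0]; h2=proj(c,np.add(p,-38*d))[0]
print('pred',proj(c,p)[0],'worldz',h1,'tool',h2); show(m,h1,22,18); print(telemetry.read_t())
c,m=mask('top','top0.png'); h1=proj(c,np.add(p,[0,0,38]))[0]; h2=proj(c,np.add(p,-38*d))[0]
print('top pred',proj(c,p)[0],'worldz',h1,'tool',h2); show(m,h1,22,18); print(telemetry.read_t())
E
```

```text
[470.7369506  -20.34340904 -15.08294556]
[560, -60, 110.0]
pred [246.36919647 188.41794679] worldz [246.00094521 175.13234757] tool [235.63184697 176.58191844]
157 ########....................................
158 ########....................................
159 .######.....................................
160 #######.....................................
161 #######.....................................
162 #######.....................................
163 #####.......................................
164 ########....................................
165 #########...................................
166 ######.####.................................
167 #######.####................................
168 ############................................
169 ############................................
170 #############...............................
171 ##############..............................
172 ###############.............................
173 #########.######............................
174 .#########.#####............................
175 ..#########.####......O.....................
176 ...##
[... 1126 characters left out ...]
......
190 ............................................
191 ............................................
192 ............................................
193 ............................................
194 ............................................
195 ......................O.....................
196 ............................................
197 ............................................
198 ............................................
199 ............................................
200 ............................................
201 ............................................
202 ............................................
203 ............................................
22.2917
```

The probes show the reported TCP lies about 38 mm beyond the real fingertips, along the tool axis. Contact came at z = -38 in both places, and the tilted view matches a tool-length error rather than a height error. I'll correct for it and pick the chock again.

```bash
cat >> probe.py <<'E'
L=38.
qr=quat(-RR[:,2],RR[:,0]); qk=quat(-RR[:,2],-RR[:,1])
def rt(x,y,z): return rp(x,y,z-L)      # command for real tip at ramp x,y,z, tool square to the ramp
E
python3 - <<'E'
from probe import *
print([planner.ik(rt(*a),q) is not None for a,q in(((-94,0,24),qr),((-94,0,140),qr),((-120,0,16),qr),((-27,-60,47),qk),((71,-60,112),qk),((71,-60,180),qk))])
cR,cO=flat_T(456.4,-196.6,.3758); cO=cO-[0,0,L]
q=quat(np.array([0,0,-1.]),cR[:,0])
manip.line_to(telemetry.read_tcp_pos()+np.array([-60,-40,60.]),velocity=250)
jaws.gripper_open()
manip.movep(cO+[0,0,100],q); manip.line_to(cO+[0,0,20],velocity=120)
jaws.close_gripper(40); w=telemetry.read_grip_width(); print(w,telemetry.read_gripper_force(),telemetry.read_t())
if w>10:
    manip.line_to(cO+[0,0,180],velocity=200)
    manip.movep(rt(-94,0,110),qr); manip.line_to(rt(-94,0,50),velocity=120)
    t=snap('top','t4.png');s=snap('side','s4.png'); print(telemetry.read_grip_width(),telemetry.read_t())
    ims=[]
    X=np.array([(-34,-50,30),(-34,50,30),(-94,-50,73),(-94,50,73)]); X=X@RR.T+RO
    for f,c,(x,y) in(('t4.png',t,(150,130)),('s4.png',s,(235,120))):
        i=cv2.resize(cv2.imread('pics/'+f)[y:y+100,x:x+100],None,fx=4,fy=4,interpolation=cv2.INTER_CUBIC)
        for p in proj(c,X): cv2.circle(i,tuple(int(v) for v in ((p-[x,y])*4+1.5)),2,(0,0,255),-1)
        ims.append(i)
    cv2.imwrite('pics/c7.png',np.hstack(ims))
E
```

```text
[True, True, True, True, True, True]Traceback (most recent call last):
  File "<stdin>", line 5, in <module>
rig.Unreachable: the arm cannot follow that straight line within its joint ranges
```

```bash
python3 - <<'E'
from probe import *
cR,cO=flat_T(456.4,-196.6,.3758); cO=cO-[0,0,L]
q=quat(np.array([0,0,-1.]),cR[:,0])
jaws.gripper_open()
manip.movep(cO+[0,0,110],q); manip.line_to(cO+[0,0,20],velocity=120)
jaws.close_gripper(40); w=telemetry.read_grip_width(); print(w,telemetry.read_gripper_force(),telemetry.read_t())
if w>10:
    manip.line_to(cO+[0,0,180],velocity=200)
    manip.movep(rt(-94,0,110),qr); manip.line_to(rt(-94,0,50),velocity=120)
    t=snap('top','t4.png');s=snap('side','s4.png'); print(telemetry.read_grip_width(),telemetry.read_t())
    ims=[]
    X=np.array([(-34,-50,32),(-34,50,32),(-94,-50,75),(-94,50,75)]); X=X@RR.T+RO
    for f,c,(x,y) in(('t4.png',t,(150,130)),('s4.png',s,(235,120))):
        i=cv2.resize(cv2.imread('pics/'+f)[y:y+100,x:x+100],None,fx=4,fy=4,interpolation=cv2.INTER_CUBIC)
        for p in proj(c,X): cv2.circle(i,tuple(int(v) for v in ((p-[x,y])*4+1.5)),2,(0,0,255),-1)
        ims.append(i)
    cv2.imwrite('pics/c7.png',np.hstack(ims))
E
```

```text
13.19380301760852 40.032586455345154 27.5833
13.404072346136436 30.425
```

View pics/c7.png

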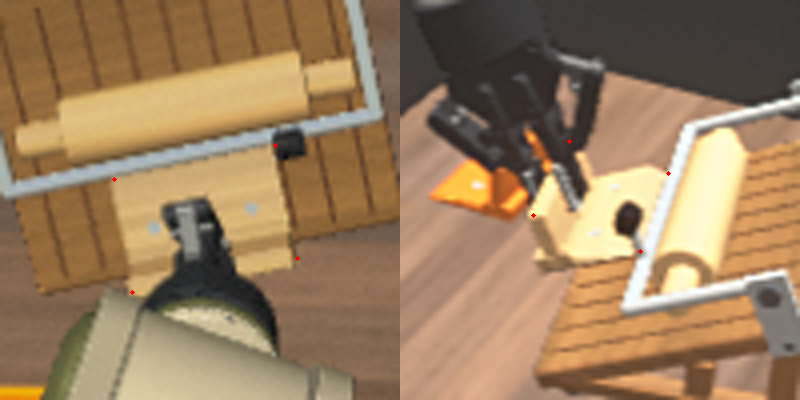

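The chock is held square and centred, clear of the bar, with its toe edge at about (190,165) in the left half. Next I'll set it down, release it, and push with shut fingers.

```bash
python3 - <<'E'
from probe import *
f=lambda: np.round(RR.T@np.array(telemetry.read_force()),2)
tx=lambda: np.round(RR.T@(np.array(telemetry.read_tcp_pos())-RO)+[0,0,L],1)
print(f()); r=manip.line_to(rt(-94,0,12),velocity=30,threshold=5); print('down',r,tx(),f())
jaws.gripper_open(); print('rel',tx(),f())
manip.line_to(rt(-94,0,75),velocity=150)
jaws.close_gripper(40)
manip.line_to(rt(-128,0,60),velocity=200); manip.line_to(rt(-128,0,16),velocity=150); f0=f()
r=manip.line_to(rt(-95,0,16),velocity=25,threshold=1.5); print('touch',r,tx(),f()-f0,telemetry.read_t())
E
```

```text
[-3.59 -1.46 -3.31]
down True [-94.2   0.   21.8] [0.33 0.35 2.81]
rel [-95.2   0.3  21.6] [0.45 0.49 0.22]
touch True [-1.152e+02  1.000e-01  1.590e+01] [ 0.25 -0.31 -0.05] 34.7333
```

```bash
python3 - <<'E'
from probe import *
f=lambda: np.round(RR.T@np.array(telemetry.read_force()),2)
tx=lambda: np.round(RR.T@(np.array(telemetry.read_tcp_pos())-RO)+[0,0,L],1)
for x in(-110,-104,-98,-95,-93.5,-92):
    r=manip.line_to(rt(x,0,16),velocity=25,threshold=20); print(x,r,tx(),f(),end=' | ')
t=snap('top','t5.png');s=snap('side','s5.png'); print(telemetry.read_t())
X=np.array([(-7-70,-50,45),(-77,50,45)])@RR.T+RO
ims=[]
for g,c,(x,y) in(('t5.png',t,(150,125)),('s5.png',s,(265,130))):
    i=cv2.resize(cv2.imread('pics/'+g)[y:y+80,x:x+80],None,fx=5,fy=5,interpolation=cv2.INTER_CUBIC)
    for p in proj(c,X): cv2.circle(i,tuple(int(v) for v in ((p-[x,y])*5+2)),2,(0,0,255),-1)
    ims.append(i)
# pin shift: phase correlation of the far pin part vs start
for n,c,b in(('top',t,'top0.png'),('side',s,'side0.png')):
    p=proj(c,np.array([rp(8,60,40)]))[0].astype(int); p2=proj(c,np.array([rp(8,-60,40)]))[0].astype(int)
    for q in(p,p2):
        g0=cv2.cvtColor(cv2.imread('pics/'+b),cv2.COLOR_BGR2GRAY)[q[1]-10:q[1]+11,q[0]-10:q[0]+11].astype(np.float32); g1=cv2.cvtColor(c['img'],cv2.COLOR_RGB2GRAY)[q[1]-10:q[1]+11,q[0]-10:q[0]+11].astype(np.float32)
        print(n,q,np.abs(g1-g0).mean().round(2),[(v if np.isscalar(v) else np.round(v,2)) for v in cv2.phaseCorrelate(g0,g1,cv2.createHanningWindow((21,21),cv2.CV_32F))])
cv2.imwrite('pics/c8.png',np.hstack(ims))
E
```

```text
-110 False [-1.101e+02  1.000e-01  1.590e+01] [-1.46  1.07 -0.58] | -104 False [-1.035e+02 -1.000e-01  1.600e+01] [-1.22 -0.41 -0.35] | -98 False [-98.2   0.1  16. ] [-3.3   0.18  1.51] | -95 False [-95.5   0.2  15.9] [-4.45  0.38  1.03] | -93.5 False [-95.    0.4  15.9] [-7.94 -1.07  5.64] | -92 False [-94.4   0.6  15.8] [-12.45  -1.58   9.57] | 36.775
top [169 159] 5.18 [array([ 0.15, -0.18]), 1.012013003230095]
top [219 149] 5.84 [array([-0.12, -0.28]), 0.9968396582537227]
side [315 155] 2.7 [array([ 0.29, -0.02]), 1.010966236392657]
side [308 178] 5.76 [array([0.33, 0.08]), 1.0511416859096951]
```

View pics/c8.png

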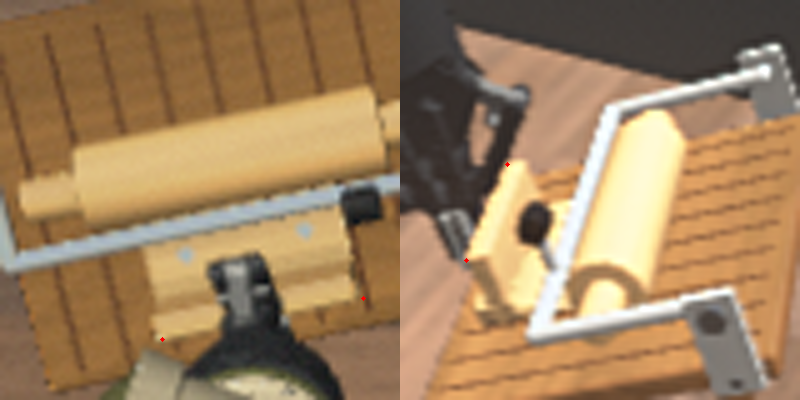

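The chock is flat and square with its toe under the bar, against the pin. Resistance rose to 12 N and the pin moved about 1 mm uphill. I'll seat it slightly further, back off, and check that the pin stays off the bar.

```bash
cat >> probe.py <<'E'
def shift(tag=''):
    for n in('top','side'):
        c=snap(n,f'{n}{tag}.png')
        for y in(60,-60):
            q=proj(c,np.array([rp(8,y,40)]))[0].astype(int); sl=np.s_[q[1]-10:q[1]+11,q[0]-10:q[0]+11]
            g0=cv2.cvtColor(cv2.imread(f'pics/{n}0.png'),cv2.COLOR_BGR2GRAY)[sl].astype(np.float32); g1=cv2.cvtColor(c['img'],cv2.COLOR_RGB2GRAY)[sl].astype(np.float32)
            print(n,y,np.round(cv2.phaseCorrelate(g0,g1,cv2.createHanningWindow((21,21),cv2.CV_32F))[0],2),end=' ; ')
    c=snap('side'); print('1mm uphill in side px:',(proj(c,rp(1,0,22))-proj(c,rp(0,0,22)))[0].round(2))
f=lambda: np.round(RR.T@np.array(telemetry.read_force()),2)
tx=lambda: np.round(RR.T@(np.array(telemetry.read_tcp_pos())-RO)+[0,0,L],1)
E
python3 - <<'E'
from probe import *
for x in(-91,-90):
    if f()[0]<-19: break
    manip.line_to(rt(x,0,16),velocity=25,threshold=15); print(x,tx(),f())
shift('A')
manip.line_to(rt(-128,0,18),velocity=100); print(tx(),f())
manip.line_to(rt(-128,0,70),velocity=200); shift('B'); print(telemetry.read_t())
E
```

```text
-91 [-94.3   0.7  15.8] [-16.71  -2.34  12.96]
-90 [-92.5   0.7  15.7] [-11.35   0.49   7.22]
top 60 [-0.27 -0.81] ; top -60 [-0.16 -0.74] ; side 60 [ 0.7  -0.02] ; side -60 [ 1.05 -0.16] ; 1mm uphill in side px: [ 0.35 -0.08]
[-126.7   -0.5   18.2] [-0.44 -0.65 -0.55]
top 60 [-0.12 -0.78] ; top -60 [-0.19 -0.92] ; side 60 [ 0.66 -0.02] ; side -60 [ 1.08 -0.17] ; 1mm uphill in side px: [ 0.35 -0.08]
38.5167
```

The pin sits 2–3 mm uphill of its start, off the bar, and stayed there after I backed off, so the chock carries it. Now the bar.

```bash
python3 - <<'E'
from probe import *
K=lambda th: np.array([65-91.5*np.cos(th)+32*np.sin(th),0,30+91.5*np.sin(th)+32*np.cos(th)])
s=np.array([-28.5,-60,45.])
jaws.gripper_open()
manip.movep(rt(*(s+[0,0,60])),qk); r=manip.line_to(rt(*s),velocity=100,threshold=12); print(r,tx(),f())
jaws.close_gripper(25); w=telemetry.read_grip_width(); print('w',w,f(),telemetry.read_t())
if 14<w<22:
    for th in np.linspace(0,1.3,10)[1:]:
        r=manip.line_to(rt(*(s+K(th)-K(0))),velocity=70,threshold=25); print(round(th,2),r,telemetry.read_grip_width().__round__(1),f())
        if r: break
    r=manip.line_to(rt(*(s+K(1.33)-K(0))),velocity=40,threshold=10); print('end',r,tx(),s+K(1.3)-K(0),f())
shift('C'); print(telemetry.read_t())
E
```

```text
False [-28.2 -60.1  45.3] [-0.42 -0.9   0.9 ]
w 17.423654626189645 [-1.14  4.51  4.21] 42.125
0.14 False 17.3 [-0.12  5.76  0.63]
0.29 False 17.5 [-1.38  5.31  0.18]
0.43 False 17.8 [-2.3   5.5   1.31]
0.58 False 17.5 [-1.32  6.44  1.7 ]
0.72 False 17.2 [-0.4   7.32  0.12]
0.87 False 17.5 [-0.52  6.2  -0.65]
1.01 False 17.6 [-1.26  6.09 -1.17]
1.16 False 17.5 [-0.18  6.39 -0.86]
1.3 False 17.4 [-0.56  6.1   0.18]
end False [ 73.1 -59.2 110.4] [ 69.35771911 -60.         109.72553648] [-1.53  7.   -0.94]
top 60 [-2.63 -1.27] ; top -60 [ 0.2  -3.36] ; side 60 [ 0.64 -1.23] ; side -60 [ 0.75 -0.39] ; 1mm uphill in side px: [ 0.35 -0.08]
45.675
```

```bash
python3 - <<'E'
from probe import *
K=lambda th: np.array([65-91.5*np.cos(th)+32*np.sin(th),0,30+91.5*np.sin(th)+32*np.cos(th)])
s=np.array([-28.5,-60,45.])
for th in(1.36,1.39,1.42):
    r=manip.line_to(rt(*(s+K(th)-K(0))),velocity=40,threshold=8); print(th,r,tx(),f())
    if r or np.abs(f()[[0,2]]).max()>8: break
jaws.gripper_open(); manip.line_to(rt(73,-60,180),velocity=150); 
manip.movep(rt(-100,-60,180),qk); manip.hold(.3)
t=snap('top','tF.png'); c=snap('side','sF.png'); print(telemetry.read_t())
shift('D')
for th in(1.2,1.25,1.3,1.35):
    X=RR@(K(th)+[0,-60,0])+RO; print(th,proj(t,X)[0].round(1),proj(c,X)[0].round(1))
for i,n,(u,v) in((t['img'],'top',proj(t,RR@(K(1.3)+[0,-60,0])+RO)[0].astype(int)),(c['img'],'side',proj(c,RR@(K(1.3)+[0,-60,0])+RO)[0].astype(int))):
    w=i[v-14:v+15,u-14:u+15]; vs,us=np.nonzero(w.max(2)<60); print(n,len(us),us.mean()+u-14 if len(us) else 0,vs.mean()+v-14 if len(us) else 0)
E
```

```text
1.36 False [ 75.7 -59.2 110.1] [-1.93  6.91  0.95]
1.39 False [ 76.  -59.2 109.8] [-17.12   5.84  12.94]
48.5917
top 60 [-0.27 -0.04] ; top -60 [-0.35 -0.23] ; side 60 [ 0.87 -0.91] ; side -60 [ 0.72 -0.38] ; 1mm uphill in side px: [ 0.35 -0.08]
1.2 [213.8 132.5] [317.6 144. ]
1.25 [213.3 130.3] [319.6 143.5]
1.3 [212.8 128.1] [321.6 143.1]
1.35 [212.4 125.8] [323.6 142.8]
top 48 212.58333333333334 128.66666666666666
side 79 321.0506329113924 138.74683544303798
```

```bash
python3 - <<'E'
from probe import *
def prof(f,u0):
    h=cv2.cvtColor(cv2.imread('pics/'+f),cv2.COLOR_BGR2HSV); m=(h[:,:,1]>70)&(h[:,:,2]>170)&(h[:,:,0]<30)
    return [np.nonzero(m[135:190,u])[0][[0,-1]]+135 if m[135:190,u].any() else None for u in u0]
for x in('top0.png','topB.png','tF.png'): print(x,prof(x,(172,185,200,212,220)))
a,b=cv2.imread('pics/top0.png').astype(int),cv2.imread('pics/tF.png').astype(int)
for n,(u,v) in dict(mug=(330,148),onion=(305,123),match=(251,270)).items(): print(n,np.abs(a-b)[v-14:v+14,u-14:u+14].mean().round(2))
E
```

```text
top0.png [array([153, 167]), array([150, 165]), array([147, 162]), array([145, 160]), array([143, 158])]
topB.png [array([152, 166]), array([149, 189]), array([146, 187]), array([143, 185]), array([142, 183])]
tF.png [array([154, 166]), array([151, 189]), array([148, 187]), array([146, 185]), array([144, 183])]
mug 3.32
onion 3.22
match 71.71
```

```bash
python3 - <<'E'
from probe import *
manip.hold(.5); c=snap('side'); i=c['img'].astype(int); a=cv2.imread('pics/side0.png')[:,:,::-1].astype(int); b=cv2.imread('pics/sF.png')[:,:,::-1].astype(int)
y=lambda I:[np.round(k.mean(),1) for k in np.nonzero(((I[:,:,0]>150)&(I[:,:,2]<70)&(I[:,:,1]>130))[180:205,185:215])]
print('match',y(a),y(i),'pin drift',np.abs(i-b)[140:195,300:325].mean())
print(workorder.job_done(),telemetry.read_t())
E
```

```text
match [np.float64(nan), np.float64(nan)] [np.float64(nan), np.float64(nan)] pin drift 0.3747878787878788
the job is handed in; nothing more can be done
the job is handed in; nothing more can be done<stdin>:3: RuntimeWarning: Mean of empty slice.
  ret = ret.dtype.type(ret / rcount)
```

Job handed in at about 50 s: the chock is wedged under the pin and let go, the bar is up at its stop, the pin is steady within about 3 mm of its start, and the mug and onion are unmoved; my last check of the matchbox gave no reading, so I can't vouch for it, though I never reached for it.

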